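Take the snap-in cover off the filter box and put it in the drip caddy

TASK

Unclip the white cover of the black filter box: squeeze its red release tab in towards the fixed fin beside it, pivot the cover up by that end and draw its two lugs out from under the lip at the other end. Lay the cover flat, right way up, on the black rubber mat and let go; then take it again (its grey middle rib is the grip that fits between the caddy's end panels) and set it flat, right way up, inside the blue drip caddy, never dropping it. Leave the jar, the lamp and the cup where they are.

Things in the scene. Friction and masses are not known exactly. Their poses are not given: they have to be found in the camera images.
- filter_box: Fixed black box, 170 (its x) x 120 (its y) x 71 mm high; origin at the centre of its underside, z up. The cover rests in its top on side ledges, 60 mm up, between side walls 70 mm high, 1.5 mm clear. At each x end a grey lip (underside 67, top 71 mm up, inner edge at x = -70 and +70 mm) overhangs it: lugs under the -x lip, tab nose under the +x lip. Pipe stubs jut 30 mm from the -x end.
- cover_mid (a point): Centre of the white cover's plate: 6 mm thick, 94 mm wide (y), overall 153 mm long (x) with lugs and tab nose, which this point halves. Axes: x from the lugs towards the red tab, z up out of its top; as the box's axes while in the box. About 0.15 kg, give or take a third. Nothing sticks out below the plate.
- cover_pinch (a point): Where to squeeze: 51.5 mm from cover_mid towards the tab, 27 mm above the plate's underside. Two fins, 6 mm thick, 24 mm wide (y), up to 38 mm above the underside: the fixed white one's outer face is 10 mm to -x, the red tab's outer face 18 mm to +x, 10 mm once pressed home (28 mm over both). In the box keep fingertips above the lip, whose top is 11 mm above the underside. Axes as cover_mid.
- cover_rib (a point): Centre of the grey rib on the cover's top, the grip for carrying it: 40 mm long (x), 12 mm wide (y), from the plate's top (6 mm) to 33 mm above its underside; this point is 22 mm above the underside, 28.5 mm from cover_mid towards the lugs, its end 50 mm from the fixed fin. Axes as cover_mid.
- cover_lugs (a point): Midway between the cover's two lugs (18 mm wide, 5 mm thick), 70.5 mm from cover_mid, 122 mm from cover_pinch; they reach 8 mm under the box's -x lip, with free space below. The cover pivots about the plate's end 6 mm to +x of here, at its underside; tilted 0.2 to 0.4 rad and moved 12 mm or more along the box's +x its lugs are free and it lifts away.
- tab (a joint): Travel in m of the red spring tab in the cover: 0 untouched (its nose reaches 5 mm under the box's +x lip and locks the cover), 0.008 pressed home towards the fixed fin (nose 3 mm clear of the lip). Needs 2 N at first, 7 N fully in; springs back when let go, so keep squeezing while pivoting.
- mat: Fixed black rubber mat, 200 (x) x 150 (y) x 4 mm; origin at the centre of its underside.
- caddy_floor (a point): Centre of the inner floor of the fixed blue drip caddy, 4 mm above the table, z up. Inside 166 mm (its x) by 114 mm (its y); end panels at its x ends, 6 mm thick, 100 mm above the table; low side walls, 22 mm above the table. The cover fits lengthwise along the caddy's x, either way round; a gripper on the cover's end fins does not fit between the panels.
- jar: Clear jar with red cap, 56 mm across, 75 mm high, loose bystander; origin under its base.
- lamp: Aluminium LED spot lamp, 50 mm across, 52 mm high, face down, loose bystander; origin under its base.
- cup: White plastic cup, 64 mm across, 60 mm high, loose bystander; origin under its base.
There are look-alikes about, which are no part of the job. There is more than one size of the filter_box; the one meant has the size given above.

How it is judged:
By the outcome, as a careful person would: the job done as asked, in the order asked, and still so for the second after the job is handed in, with the robot touching nothing.
It also fails if it takes over 58 s, if anything falls off the work surface, if the arm or the gripper's body presses on something with over 40 N, if the wrist force passes 120 N, or if a joint passes its speed limit or range.

ROBOT

A 6-joint arm with a two-finger parallel gripper is mounted at the origin on the work surface. World frame = base frame: x ahead of the robot, y to its left, z up, the work surface at z = 0. Lengths are in m, angles in rad, forces in N, time in s.
With the tool pointing down it reaches from about 0.3 to 0.875 m from the base axis. Payload 6.4 kg.
Tool frame: the origin (TCP) lies on the centre line of the jaws, within the pads' length; the fingertips stand 14 mm ahead of it and the grasp point (between the pads) lies 5 mm behind it; z points along the fingers, y is the direction in which the jaws open and shut (so a half turn about z gives the same grasp; the last joint's range is limited). The gripper opens to 85 mm and grips with 20 to 120 N. Pads are 22 mm wide; open, the fingers measure 114 mm over their backs; the gripper's body (76 mm by 85 mm) begins 54 mm behind the grasp point. The pads swing forward as they close: fully open they stand 13 mm farther back than shut.
Start: joints at [-1.521, 0.181, 1.607, -0, 1.354, -0.206], TCP at [0.146, -0.556, 0.245] pointing down, gripper open.
Joint ranges: [-2.99, 2.99], [-0.89, 2.07], [0.3, 2.58], [-1.14, 4.28], [0, 2.63], [-3.12, 3.12]. Speed limits (rad/s): [2.57, 2.57, 3.01, 3.14, 3.14, 3.14].

INTERFACE

Orientations are given as a unit quaternion [w, x, y, z].
In Python, from bench import * gives the robot as it stands.
- The arm moves only by the tool servo_tool, never from a script. Its argument "plan" is a list that holds one entry, the list of rows, each a list of 5 numbers: the shift along the world's x, y, z in m, then the turn about the world's z in rad, then the gripper command: -1 is shut, 1 is fully open, values between are in proportion. In form: [[[tx, ty, tz, roll, claw], ...]]. A call has 1 to 8 rows; each row shifts and turns the commanded pose from where the row before left it; what a row does not reach is not made up. A row lasts 1/10 s, in which the tool goes at most 50 mm and 8.59 degrees, less where a joint would pass 70% of its speed; a pose out of reach is approached as far as the arm can. A call with a gripper value outside its range is refused whole. The fingers move at their own pace and stop on an object; the grip force is fixed at half the most. Time passes only in rows, so rows that do not move let the fingers close. It gives the time, the measured TCP pose, the force and the opening at its end, in the units of the state.
- get_obs(): the state, without advancing time (a new reading comes with each control period).
- camera(name): name is "side" or "top" or "wrist"; returns a dict with "img" (480x640x3 uint8, blue, green, red), "camera_matrix" (3x3 intrinsics, pixels), "k1" (the pictures are not rectified: a ray, as slopes to the right and down, at radius r is drawn at 1 + k1 r^2 times it, then the intrinsics apply), "rvec" (rotation vector, rad) and "tvec" (3), from world to camera coordinates, as OpenCV has them. Camera axes: x right, y down, z forward; pixel columns grow to the right and rows downward; lengths in m; the calibration is good to about 2 mm. A picture is of the moment at which its call begins. There is no depth.
- hand_in(): hands the job in, once; it reports no verdict.
Trained networks look in a picture, given as the dict that the camera call returned (one of the last four; its "shot" number tells which), for a name from the list of things; names that differ only in an ending like _2 or _b are one class to them, and where a whole thing is asked for, a point or a joint stands for the part that bears it (a point fixed in the world has none). Each returns a list of dicts, best first, with "conf" (0 to 1); they miss things now and then, are a little off and sometimes report something else, mostly with a low value. They report only what shows in the picture. A call takes as long as a camera call. They do not tell look-alikes from the thing itself.
- trace(picture, thing): "mask" (480x640 bool, what is visible of it) and "rect" ([left, top, right, bottom] as shares, 0 to 1, of the picture: columns of its width, rows of its height, round what is visible of it).
- pinpoint(picture, thing): "centre" ([row, column] as shares, 0 to 1, of the picture: columns of its width, rows of its height: a listed point, or the origin of a listed thing).
The state is a dict: "time_s": time; "q": joint angles; "dq": joint speeds; "joint_efforts": joint torques, N m; "eef_pos": TCP position; "eef_rot": TCP orientation; "wrist_force": force on the tool from outside, world axes, zero at the start; "torque": the same for the moment, N m; "opening": opening from 0.0 (shut) to 1.0 (fully open).
Only numpy, scipy, OpenCV 4.12 (cv2) and the standard library are available. Lean on these libraries where they do the work, as an engineer would, in place of code of your own. Each camera call takes 0.05 s, during which the arm holds its last target.

## Working session

There is one attempt and no reset: what is moved stays moved. The work goes in short steps, Python scripts to look and compute and a tool call to move; the robot and the scene stay as the last step left them, time stands still between calls to the robot, and variables do not carry over. Pictures are saved under pics/ and viewed, and the job is handed in when it is done.

Besides the shell and the picture viewer there is one more tool, called after ">>>" as a command line: name --argument value ..., lists and objects as JSON in quotes. servo_tool: Moves the arm, as the interface text tells. Its arguments: {"type":"object","properties":{"plan":{"type":"array"}},"required":["plan"]}

```bash
mkdir -p pics; ls; cat > h.py <<'E'
from bench import *
import numpy as np, cv2
def ray(p,u,v):
    K=p["camera_matrix"];x=(u-K[0][2])/K[0][0];y=(v-K[1][2])/K[1][1]
    k=p["k1"];a,b=x,y
    for _ in range(30):
        s=1+k*(a*a+b*b);a,b=x/s,y/s
    R=cv2.Rodrigues(np.array(p["rvec"],float))[0];t=np.array(p["tvec"],float).ravel()
    return -R.T@t, R.T@np.array([a,b,1.])
def at(p,u,v,z):
    o,d=ray(p,u,v);return o+d*(z-o[2])/d[2]
def proj(p,X):
    R=cv2.Rodrigues(np.array(p["rvec"],float))[0];t=np.array(p["tvec"],float).ravel()
    c=R@np.array(X)+t;a,b=c[0]/c[2],c[1]/c[2];s=1+p["k1"]*(a*a+b*b);K=p["camera_matrix"]
    return K[0][0]*a*s+K[0][2],K[1][1]*b*s+K[1][2]
def tri(l):
    A=np.zeros((3,3));B=np.zeros(3)
    for p,u,v in l:
        o,d=ray(p,u,v);d/=np.linalg.norm(d);P=np.eye(3)-np.outer(d,d);A+=P;B+=P@o
    return np.linalg.solve(A,B)
def pp(p,n,k=3):
    return [(round(r["conf"],2),r["centre"][1]*640,r["centre"][0]*480) for r in pinpoint(p,n)[:k]]
E
python3 - <<'E'
from h import *
ps={n:camera(n) for n in("side","top","wrist")}
for n,p in ps.items():
    cv2.imwrite(f"pics/{n}0.png",p["img"]); print(n,ray(p,320,240))
Z=dict(filter_box=0,cover_mid=.063,cover_pinch=.087,cover_rib=.082,cover_lugs=.063,mat=0,caddy_floor=.004,jar=0,lamp=0,cup=0)
for n in("top","side"):
  for t,z in Z.items():
    for c,u,v in pp(ps[n],t): print(n,t,c,int(u),int(v),at(ps[n],u,v,z).round(3)[:2])
print(get_obs())
E
```

```text
pics
side (array([0.31234036, 0.73145227, 0.72088185]), array([ 0.21695689, -0.74586478, -0.63014841]))
top (array([0.39561269, 0.00992762, 1.02353874]), array([ 0.16572924,  0.0072805 , -0.98617904]))
wrist (array([ 0.22160037, -0.53734   ,  0.37211624]), array([-0.29195179, -0.07845966, -0.95321529]))
top filter_box 0.95 389 117 [ 0.8   -0.118]
top filter_box 0.73 343 360 [ 0.353 -0.02 ]
top cover_mid 0.97 330 228 [ 0.576 -0.001]
top cover_mid 0.7 204 236 [0.567 0.216]
top cover_pinch 0.63 338 201 [ 0.619 -0.016]
top cover_rib 0.71 330 243 [ 0.548 -0.001]
top cover_lugs 0.66 326 267 [0.509 0.007]
top mat 0.67 466 233 [ 0.575 -0.249]
top caddy_floor 0.68 202 237 [0.574 0.232]
top caddy_floor 0.68 468 234 [ 0.572 -0.252]
top lamp 0.82 440 347 [ 0.372 -0.191]
top cup 0.82 255 122 [0.795 0.136]
side filter_box 0.78 228 218 [ 0.793 -0.129]
side filter_box 0.72 405 289 [ 0.348 -0.026]
side filter_box 0.69 298 272 [ 0.57  -0.003]
side cover_mid 0.76 300 246 [ 0.57  -0.013]
side cover_pinch 0.9 279 231 [ 0.618 -0.019]
side cover_rib 0.67 310 247 [0.544 0.003]
side cover_lugs 0.95 327 259 [
[... 203 characters left out ...]
9]
{'time_s': 1.15, 'q': array([-1.52130188e+00,  1.80789033e-01,  1.60700609e+00, -1.08057881e-05,
        1.35381739e+00, -2.06306743e-01]), 'dq': array([ 1.35364564e-03,  6.18073845e-04, -5.68448405e-04,  1.23373586e-03,
        7.86399705e-05, -6.65490195e-04]), 'joint_efforts': array([ 3.79593666e-04, -4.44862890e+01, -3.51676190e+01,  3.00172474e-05,
        1.07686468e-03,  9.90193399e-06]), 'eef_pos': array([ 0.14549716, -0.55629354,  0.24529168]), 'eef_rot': array([-1.03103667e-05,  9.91831715e-01,  1.27553320e-01, -4.48239958e-06]), 'wrist_force': array([-0.17338112,  0.37069144, -0.05365241]), 'torque': array([-0.02533651,  0.01455932, -0.02082738]), 'opening': 1.0011906917463362}
```

View pics/top0.png

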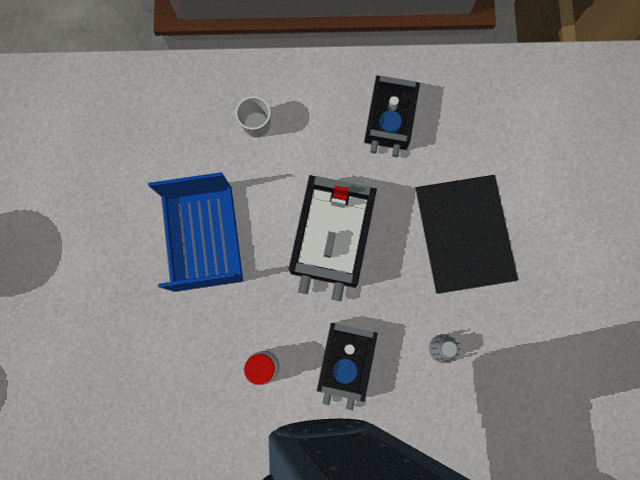

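View pics/side0.png

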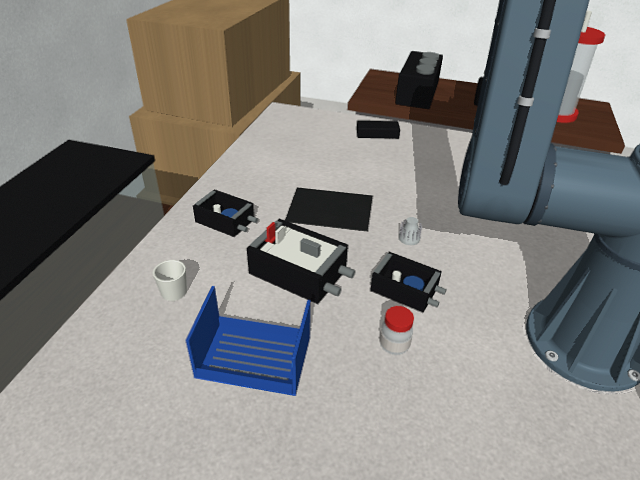

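>>> servo_tool --plan '[[[0.029,0.033,0,0.069,0.4],[0.03,0.034,0,0.069,0.4],[0.03,0.034,0,0.069,0.4],[0.03,0.034,0,0.069,0.4],[0.03,0.034,0,0.069,0.4],[0.03,0.034,0,0.069,0.4],[0.03,0.034,0,0.069,0.4],[0.03,0.034,0,0.069,0.4]]]'

```text
time_s: 1.95
eef_pos: [0.3855, -0.2838, 0.2456]
eef_rot: [0.0, 0.919, 0.394, 0.0]
wrist_force: [1.3, -1.8, -0.6]
opening: 0.699
```

>>> servo_tool --plan '[[[0.03,0.034,0,0.069,0.4],[0.03,0.034,0,0.069,0.4],[0.03,0.034,0,0.069,0.4],[0.03,0.034,0,0.069,0.4],[0.03,0.034,0,0.069,0.4],[0.03,0.034,0,0.069,0.4],[0.025,0.028,0,0.069,0.4],[0,0,0,0.069,0.4]]]'

```text
time_s: 2.75
eef_pos: [0.5917, -0.0496, 0.2452]
eef_rot: [-0.0, 0.775, 0.632, 0.001]
wrist_force: [0.1, -1.1, 0.5]
opening: 0.7
```

```bash
python3 - <<'E'
from h import *
p=camera("wrist");q=camera("top");s=camera("side")
cv2.imwrite("pics/w1.png",p["img"]);cv2.imwrite("pics/t1.png",q["img"])
for t,z in dict(cover_mid=.063,cover_pinch=.087,cover_rib=.082,cover_lugs=.0625).items():
    l=[]
    for n,c in(("w",p),("t",q),("s",s)):
        r=pp(c,t,1)
        if r: print(n,t,r[0][0],int(r[0][1]),int(r[0][2]),at(c,r[0][1],r[0][2],z).round(4)[:2]); l.append((c,*r[0][1:]))
    if len(l)>1: print("tri",tri(l).round(4))
o=get_obs();print(o["time_s"],o["eef_pos"],o["eef_rot"],o["opening"],o["q"])
E
```

```text
w cover_mid 0.75 283 169 [ 0.5733 -0.0087]
t cover_mid 0.96 328 227 [0.5787 0.0026]
s cover_mid 0.58 301 246 [ 0.5687 -0.0156]
tri [ 0.572  -0.0031  0.0737]
w cover_pinch 0.64 356 176 [ 0.6261 -0.0214]
t cover_pinch 0.88 337 202 [ 0.6173 -0.0133]
s cover_pinch 0.95 278 230 [ 0.6193 -0.0195]
tri [ 0.6207 -0.0176  0.0879]
w cover_rib 0.69 245 171 [ 0.5477 -0.0022]
t cover_rib 0.82 327 243 [0.5468 0.0038]
s cover_rib 0.66 311 246 [0.5429 0.0006]
tri [5.459e-01 4.000e-04 8.120e-02]
w cover_lugs 0.56 192 166 [0.5042 0.0081]
s cover_lugs 0.86 325 259 [0.5108 0.0071]
tri [0.5078 0.0096 0.0665]
3.5 [ 0.58946898 -0.05344613  0.245331  ] [2.86129271e-05 7.77754273e-01 6.28568445e-01 2.32573196e-05] 0.7009455954533754 [-2.90786621e-01  2.17839590e-01  1.56324230e+00  6.19261257e-06
  1.36043726e+00 -7.94140144e-02]
```

View pics/w1.png

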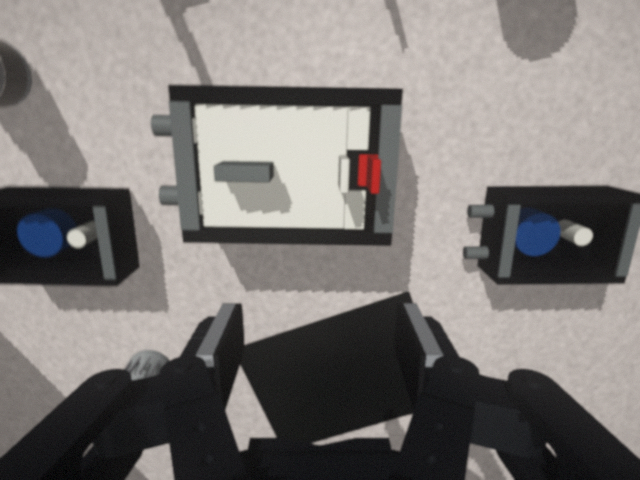

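```bash
python3 - <<'E'
import cv2
i=cv2.imread("pics/w1.png");cv2.imwrite("pics/w1c.png",cv2.resize(i[75:255,150:415],None,fx=3,fy=3,interpolation=cv2.INTER_CUBIC))
E
```

```text
(no output)
```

View pics/w1c.png

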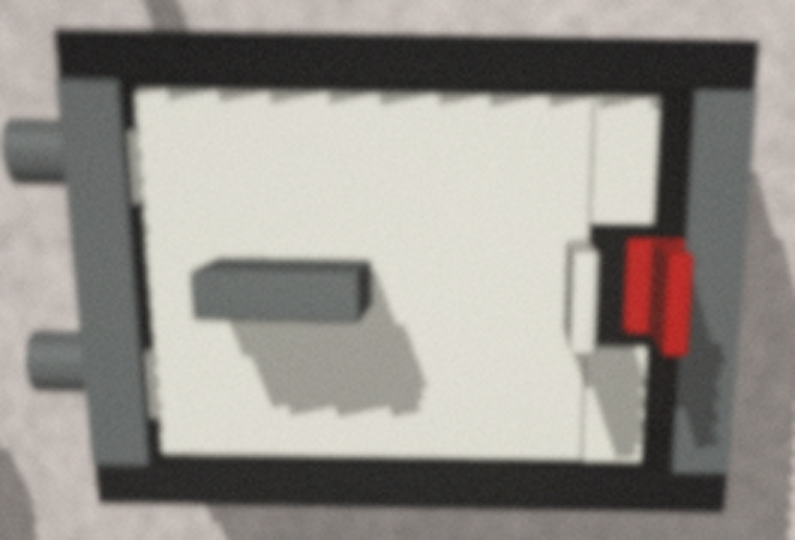

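```bash
cat >> h.py <<'E'
from scipy.optimize import least_squares
def fit(p,obj,px,x0,fz=True):
    obj=np.array(obj,float);px=np.array(px,float)
    def f(s,full=False):
        c,si=np.cos(s[2]),np.sin(s[2]);W=obj@np.array([[c,si,0],[-si,c,0],[0,0,1]])+[s[0],s[1],0 if len(s)<4 else s[3]]
        return (np.array([proj(p,w) for w in W])-px).ravel()
    r=least_squares(f,x0);return r.x.round(4),r.fun.reshape(-1,2).round(1).tolist()
E
python3 - <<'E'
from h import *
p=camera("wrist")
cr=np.array([(58,32),(757,43),(723,510),(100,500),(119,79),(149,465),(692,90),(672,473)],float)
px=(cr+.5)/3-.5+[150,75]
B=[(-.085,.06,.07),(.085,.06,.07),(.085,-.06,.07),(-.085,-.06,.07),(-.07,.0485,.071),(-.07,-.0485,.071),(.07,.0485,.071),(.07,-.0485,.071)]
print(fit(p,B,px,[.57,0,-.21]));print(fit(p,B,px,[.57,0,-.21,0]))
q=camera("top");cv2.imwrite("pics/t2.png",cv2.resize(q["img"][160:310,140:400],None,fx=3,fy=3,interpolation=cv2.INTER_CUBIC))
cv2.imwrite("pics/t3.png",cv2.resize(q["img"][160:310,400:540],None,fx=3,fy=3,interpolation=cv2.INTER_CUBIC))
o=get_obs();print(o["eef_pos"],o["time_s"])
E
```

```text
(array([ 0.5735, -0.0126, -0.2277]), [[-2.3, -1.4], [1.6, -1.0], [0.9, 1.5], [-1.1, 1.7], [-0.8, 0.2], [-0.4, 0.4], [1.6, -0.2], [0.4, 0.3]])
(array([ 0.5732, -0.0128, -0.2278, -0.0037]), [[-0.8, -0.7], [0.2, -0.3], [-0.3, 0.4], [0.0, 0.6], [0.5, 0.8], [0.6, -0.6], [0.5, 0.4], [-0.6, -0.6]])
[ 0.58947966 -0.05332697  0.24530409] 3.6
```

View pics/t2.png

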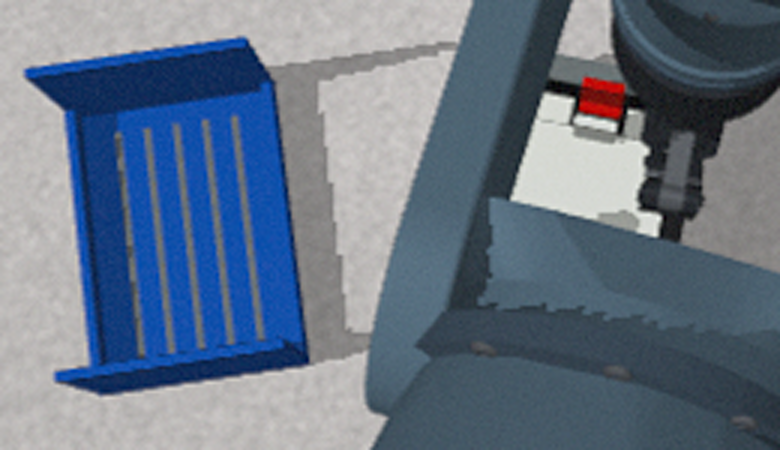

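View pics/t3.png

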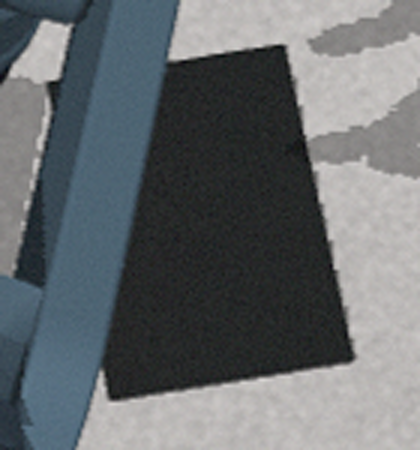

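```bash
python3 - <<'E'
import cv2
i=cv2.imread("pics/top0.png");cv2.imwrite("pics/t0b.png",cv2.resize(i[165:305,280:390],None,fx=4,fy=4,interpolation=cv2.INTER_CUBIC))
i=cv2.imread("pics/side0.png");cv2.imwrite("pics/s0b.png",cv2.resize(i[205:310,230:370],None,fx=5,fy=5,interpolation=cv2.INTER_CUBIC))
E
```

```text
(no output)
```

View pics/t0b.png

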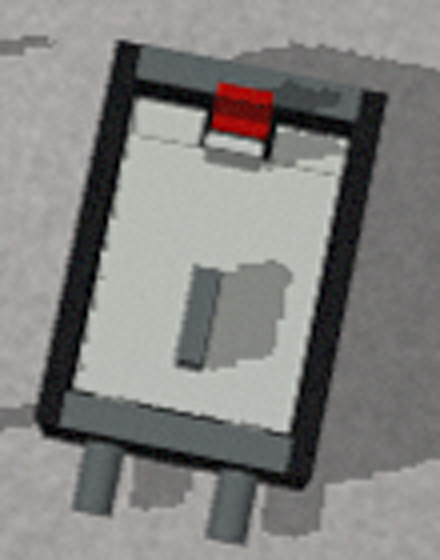

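View pics/s0b.png

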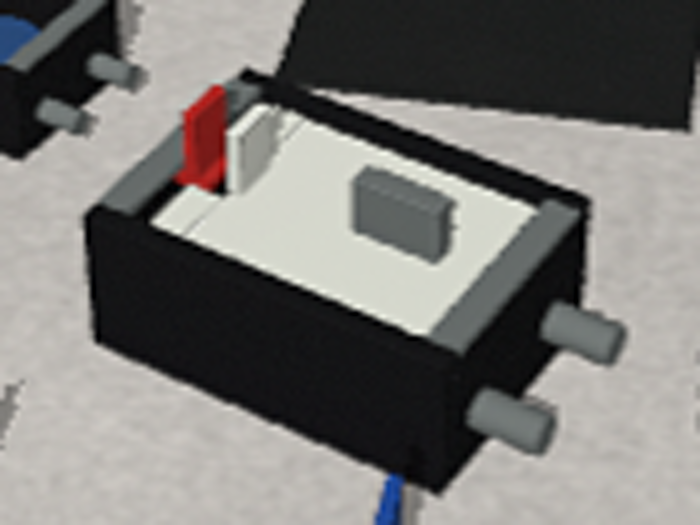

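```bash
python3 - <<'E'
from h import *
q=camera("top");s=camera("side")
px=(np.array([(40,423),(118,42),(386,94),(302,479)])+.5)/4-.5+[280,165]
B=[(-.085,.06,.07),(.085,.06,.07),(.085,-.06,.07),(-.085,-.06,.07)]
for x0 in([.57,0,-.21],[.57,0,-.21,0]):print(fit(q,B,px,x0))
px=(np.array([(455,352),(88,213),(247,70),(588,200),(97,343),(437,492)])+.5)/5-.5+[230,205]
B+=[(.085,.06,0),(-.085,.06,0)]
for x0 in([.57,0,-.21],[.57,0,-.21,0]):print(fit(s,B,px,x0))
E
```

```text
(array([ 0.5749, -0.0047, -0.2236]), [[-2.2, -0.3], [-0.5, -0.4], [0.5, 0.3], [2.2, 0.4]])
(array([ 0.5775, -0.0049, -0.2237, -0.0139]), [[-1.5, -0.8], [-0.2, 0.4], [-0.2, 0.9], [1.8, -0.4]])
(array([ 0.5744, -0.0085, -0.2138]), [[-1.2, 2.4], [-0.9, 0.1], [-0.1, -1.5], [1.2, -1.7], [-0.5, -0.4], [1.5, 0.2]])
(array([ 0.5801, -0.024 , -0.2098, -0.0149]), [[-1.6, 2.1], [0.1, 0.6], [-0.0, -0.5], [0.0, -1.3], [0.5, -0.4], [1.2, -0.7]])
```

>>> servo_tool --plan '[[[0.0125,0.014,-0.015,-0.008,0.4],[0.01,0.01,-0.03,0,0.4],[0.01,0.01,-0.04,0,0.4],[0,0,-0.02,0,0.4],[0,0,0,0,0.4]]]'

```text
time_s: 4.2
eef_pos: [0.6194, -0.0183, 0.1361]
eef_rot: [-0.003, 0.78, 0.626, -0.002]
wrist_force: [-0.0, 0.3, -0.4]
opening: 0.702
```

```bash
cat > look.py <<'E'
from h import *
import sys
for n in sys.argv[2:]:
    p=camera(n);cv2.imwrite(f"pics/{n}_{sys.argv[1]}.png",p["img"])
o=get_obs();print(o["time_s"],o["eef_pos"].round(4),"yang",round(o["q"][0]-o["q"][5],4),o["wrist_force"].round(1),o["opening"].round(3))
E
python3 look.py a wrist
```

```text
Traceback (most recent call last):
  File "look.py", line 5, in <module>
    o=get_obs();print(o["time_s"],o["eef_pos"].round(4),"yang",round(o["q"][0]-o["q"][5],4),o["wrist_force"].round(1),o["opening"].round(3))
                                                                                                                      ^^^^^^^^^^^^^^^^^^
AttributeError: 'float' object has no attribute 'round'
```

View pics/wrist_a.png

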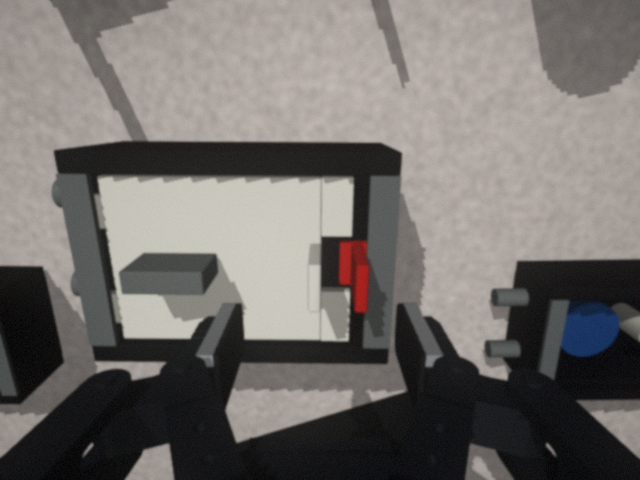

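```bash
sed -i 's/o\["opening"\].round(3)/round(float(o["opening"]),3)/' look.py; python3 - <<'E'
from h import *
p=camera("wrist");o=get_obs();e=o["eef_pos"];print(e,o["q"][0]-o["q"][5])
a=o["q"][0]-o["q"][5];d=np.array([np.cos(a),np.sin(a),0])
for nm,off,z in(("tcp",0,e[2]),("pinch098",0,.098),("fix out top",-.010,.098),("tab out top",.018,.098),("tab out 072",.018,.072),("fix inner top",-.004,.098)):
  for l in(-.012,.012):
    P=e+d*off+l*np.array([-d[1],d[0],0]);P[2]=z;print(nm,l,np.round(proj(p,P),1))
cr=p["img"];cv2.imwrite("pics/wz.png",cv2.resize(cr[220:370,190:440],None,fx=3.2,fy=3.2,interpolation=cv2.INTER_CUBIC))
E
```

```text
[ 0.62212805 -0.01937047  0.14060464] -0.21899103985160198
tcp -0.012 [320.7 365.8]
tcp 0.012 [320.8 308. ]
pinch098 -0.012 [320.5 311.4]
pinch098 0.012 [320.6 264.4]
fix out top -0.012 [299.6 311.4]
fix out top 0.012 [298.8 264.4]
tab out top -0.012 [358.3 311.4]
tab out top 0.012 [359.9 264.4]
tab out 072 -0.012 [353.8 288.4]
tab out 072 0.012 [355.1 246.3]
fix inner top -0.012 [312.2 311.4]
fix inner top 0.012 [311.9 264.4]
```

View pics/wz.png

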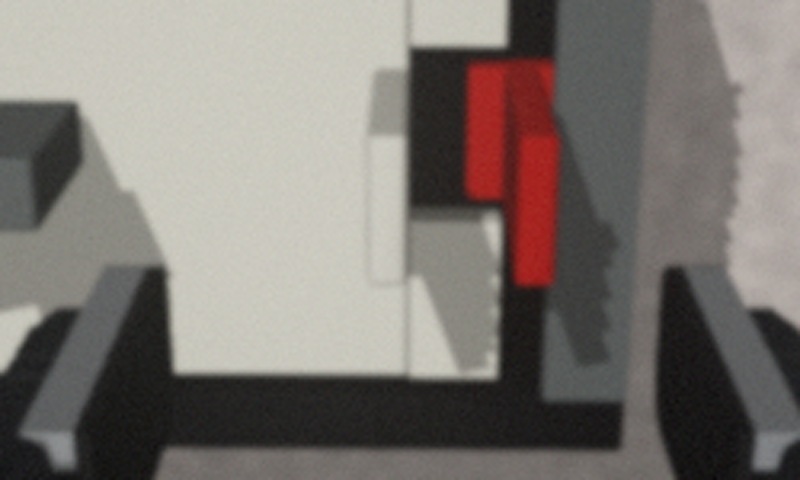

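>>> servo_tool --plan '[[[0.0023,0,-0.025,0,0.4],[0,0,-0.0205,0,0.4],[0,0,-0.007,0,0.4],[0,0,0,0,0.4]]]'

```text
time_s: 4.7
eef_pos: [0.6245, -0.0196, 0.0884]
eef_rot: [0.0, 0.78, 0.625, 0.0]
wrist_force: [0.0, 0.1, 0.5]
opening: 0.702
```

```bash
python3 look.py b wrist side
```

```text
4.8 [ 0.6254 -0.0197  0.0897] yang -0.2192 [0.6 0.9 0.6] 0.699
```

View pics/wrist_b.png

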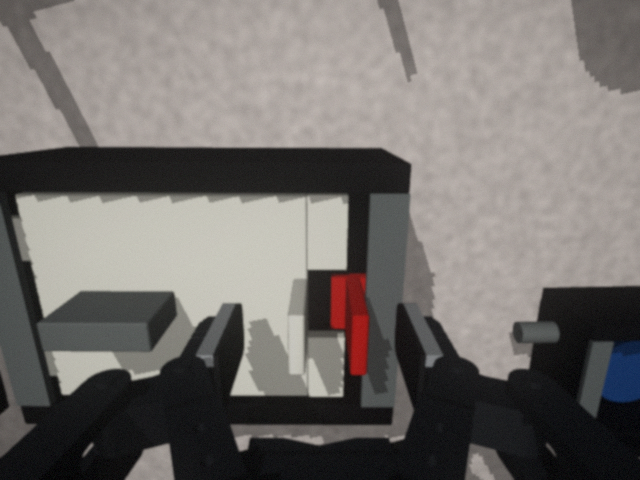

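View pics/side_b.png

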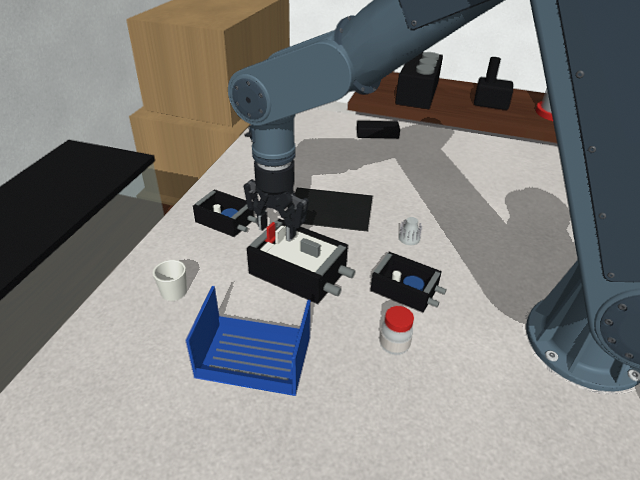

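>>> servo_tool --plan '[[[0,0,-0.001,0,-1],[0,0,0,0,-1],[0,0,0,0,-1],[0,0,0,0,-1],[0,0,0,0,-1],[0,0,0,0,-1],[0,0,0,0,-1]]]'

```text
time_s: 5.5
eef_pos: [0.6248, -0.0194, 0.0885]
eef_rot: [0.001, 0.78, 0.626, 0.0]
wrist_force: [-4.1, 0.7, 7.8]
opening: 0.214
```

```bash
python3 look.py c wrist
```

```text
5.55 [ 0.6249 -0.0194  0.0885] yang -0.2188 [-3.1  0.3  7.7] 0.213
```

View pics/wrist_c.png

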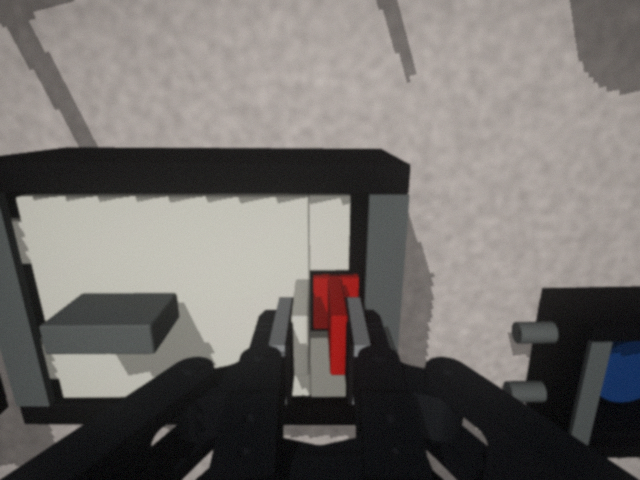

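>>> servo_tool --plan '[[[-0.0016,0.0004,0.0057,0,-1],[-0.0018,0.0004,0.0057,0,-1],[0,0,0,0,-1]]]'

```text
time_s: 5.85
eef_pos: [0.6215, -0.0187, 0.0979]
eef_rot: [0.001, 0.78, 0.626, 0.001]
wrist_force: [6.5, -1.7, -14.5]
opening: 0.211
```

```bash
python3 look.py d wrist
```

```text
5.9 [ 0.6216 -0.0187  0.0977] yang -0.2191 [  6.   -0.3 -13.6] 0.215
```

View pics/wrist_d.png

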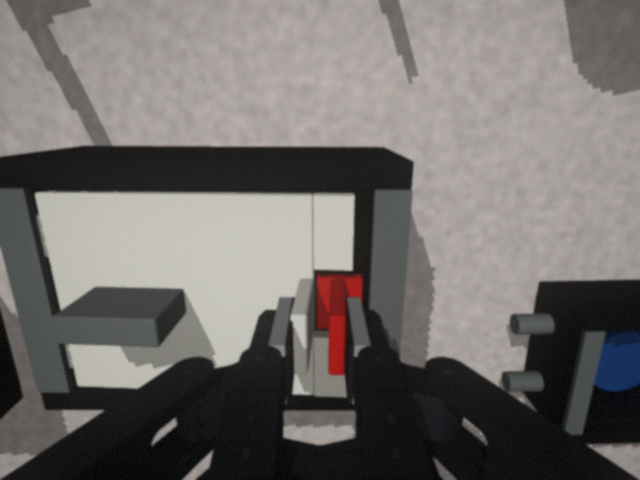

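>>> servo_tool --plan '[[[-0.0022,0.0005,0.0055,0,-1],[-0.0024,0.0005,0.0055,0,-1],[0,0,0,0,-1]]]'

```text
time_s: 6.2
eef_pos: [0.6176, -0.0179, 0.1082]
eef_rot: [0.002, 0.78, 0.626, 0.001]
wrist_force: [9.2, -1.4, -21.8]
opening: 0.213
```

```bash
python3 look.py e wrist side
```

```text
6.3 [ 0.6177 -0.018   0.1078] yang -0.2193 [  9.5  -1.5 -22.2] 0.211
```

View pics/wrist_e.png

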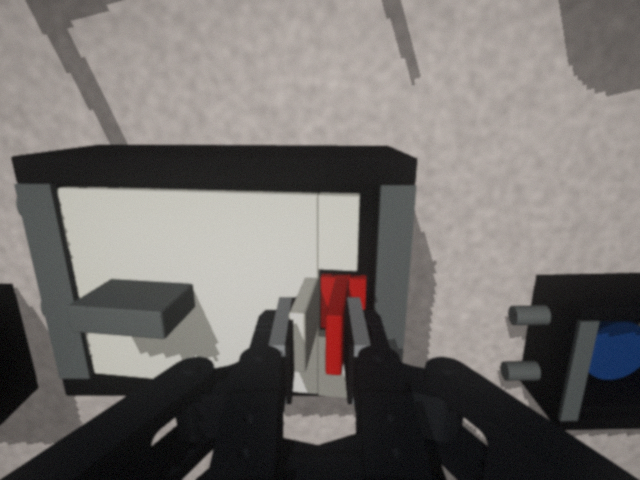

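```bash
python3 - <<'E'
import cv2
i=cv2.imread("pics/side_e.png");cv2.imwrite("pics/side_ez.png",cv2.resize(i[180:310,230:370],None,fx=4.5,fy=4.5,interpolation=cv2.INTER_CUBIC))
E
```

```text
(no output)
```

View pics/side_ez.png

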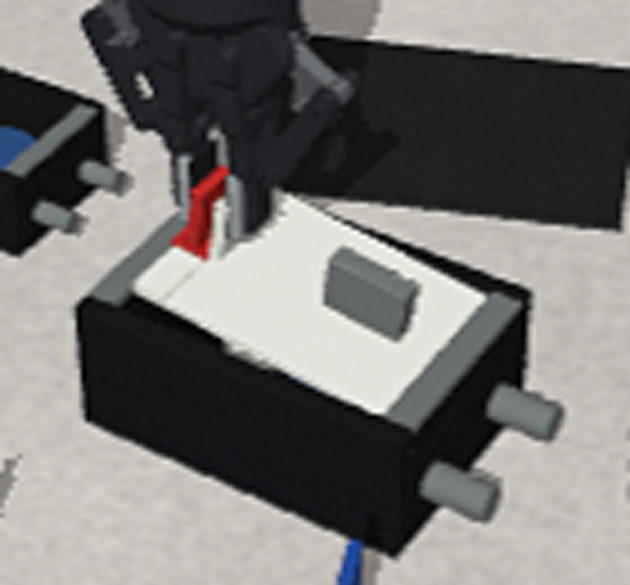

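>>> servo_tool --plan '[[[-0.0025,0.0005,0.0052,0,-1],[-0.0025,0.0005,0.005,0,-1],[0,0,0,0,-1]]]'

```text
time_s: 6.6
eef_pos: [0.6133, -0.0172, 0.119]
eef_rot: [0.002, 0.78, 0.625, 0.002]
wrist_force: [9.8, -2.7, -18.3]
opening: 0.215
```

```bash
cat > z.py <<'E'
import cv2,sys
i=cv2.imread(f"pics/side_{sys.argv[1]}.png");x,y,w,h=map(int,sys.argv[2:6]);f=min(780/w,580/h)
cv2.imwrite(f"pics/side_{sys.argv[1]}z.png",cv2.resize(i[y:y+h,x:x+w],None,fx=f,fy=f,interpolation=cv2.INTER_CUBIC))
E
python3 look.py f wrist side;python3 z.py f 230 170 140 130
```

```text
6.7 [ 0.6134 -0.0173  0.1188] yang -0.2195 [ 10.3  -0.8 -17.4] 0.214
```

View pics/wrist_f.png

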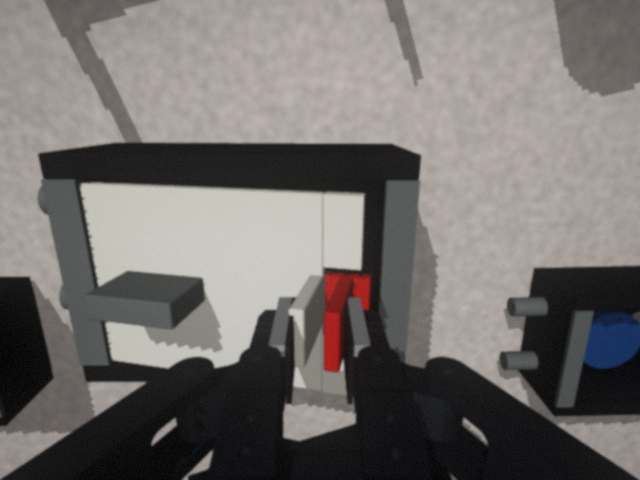

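View pics/side_fz.png

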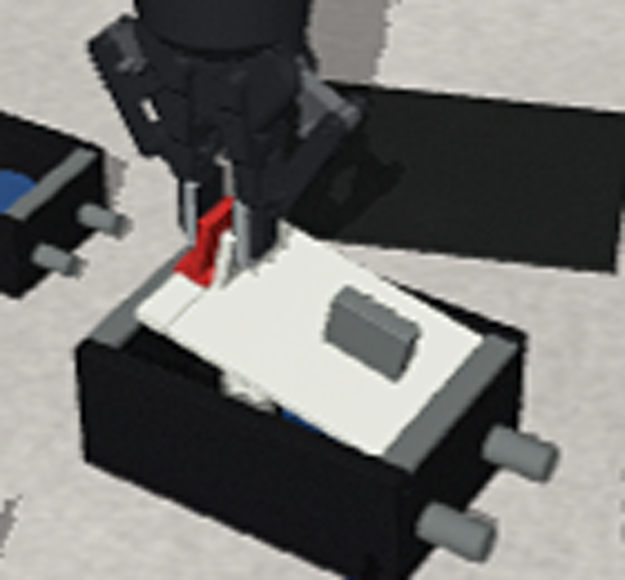

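>>> servo_tool --plan '[[[0.005,-0.0011,0.001,0,-1],[0.005,-0.0011,0,0,-1],[0.005,-0.0011,0,0,-1],[0.004,-0.0009,0,0,-1],[0,0,0,0,-1]]]'

```text
time_s: 7.2
eef_pos: [0.6302, -0.0207, 0.1204]
eef_rot: [-0.001, 0.78, 0.626, -0.001]
wrist_force: [-0.2, -0.4, -1.6]
opening: 0.202
```

```bash
python3 look.py g wrist side;python3 z.py g 230 170 140 130
```

```text
7.3 [ 0.6309 -0.0208  0.1217] yang -0.2189 [ 0.5  0.6 -2.2] 0.201
```

View pics/wrist_g.png

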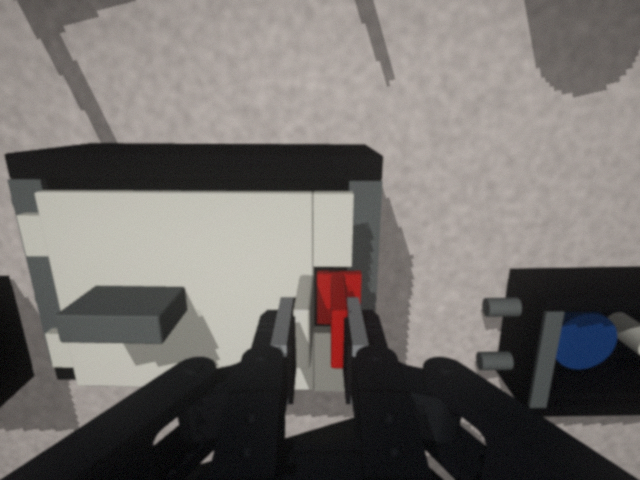

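View pics/side_gz.png

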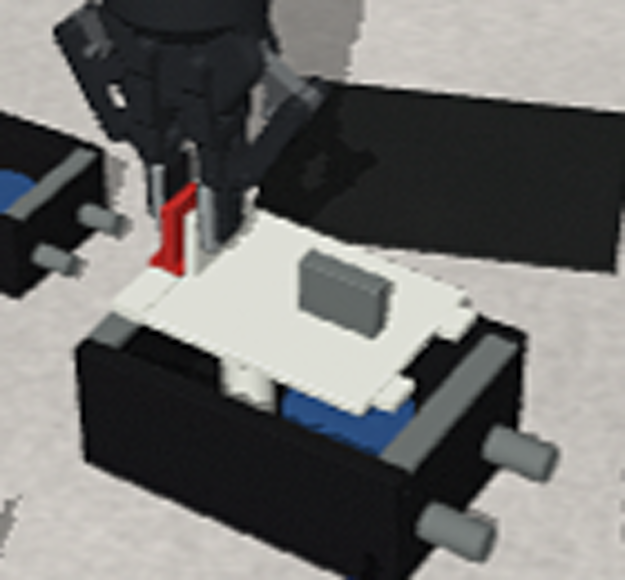

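```bash
python3 - <<'E'
import cv2
i=cv2.imread("pics/top0.png");cv2.imwrite("pics/t0m.png",cv2.resize(i[165:305,405:530],None,fx=4,fy=4,interpolation=cv2.INTER_CUBIC))
cv2.imwrite("pics/t0c.png",cv2.resize(i[165:305,140:255],None,fx=4,fy=4,interpolation=cv2.INTER_CUBIC))
E
```

```text
(no output)
```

View pics/t0m.png

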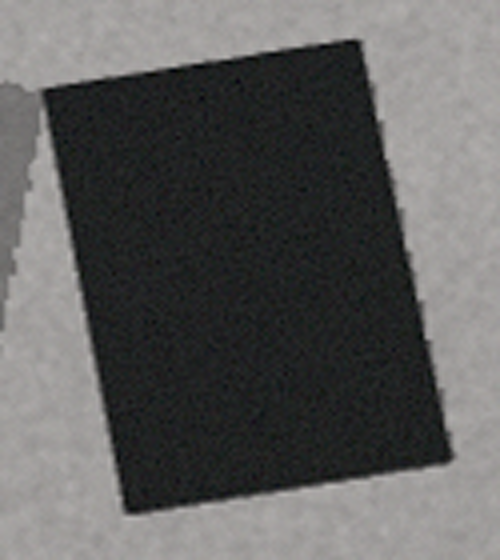

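View pics/t0c.png

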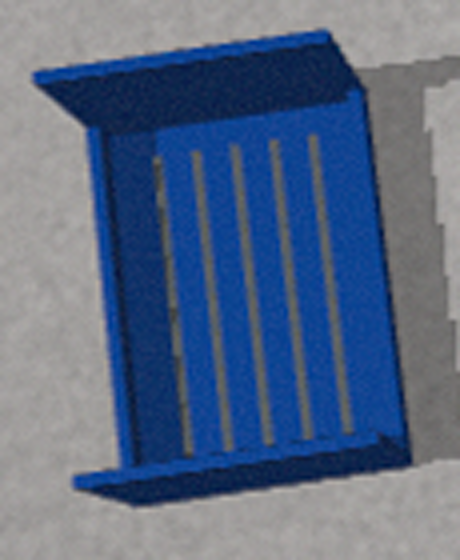

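```bash
python3 - <<'E'
from h import *
q=camera("top")
px=(np.array([(44,89),(360,41),(453,460),(128,514)])+.5)/4-.5+[405,165]
B=[(.1,.075,.004),(.1,-.075,.004),(-.1,-.075,.004),(-.1,.075,.004)]
print(fit(q,B,px,[.57,-.25,.2]))
o=get_obs();print(o["eef_pos"],o["wrist_force"])
E
```

```text
(array([ 0.5759, -0.2481,  0.1435]), [[-0.5, -0.4], [0.3, -1.1], [0.7, 0.8], [-0.5, 0.6]])
[ 0.63096616 -0.02078232  0.12192875] [-0.17038055 -0.52791082 -2.20103084]
```

>>> servo_tool --plan '[[[0,0,0.02,0,-1],[0,0,0.025,0,-1],[0,-0.03,0,0.06,-1],[0,-0.04,0,0.06,-1],[-0.001,-0.04,0,0.06,-1],[-0.001,-0.04,0,0.06,-1],[-0.001,-0.037,0,0.06,-1],[-0.001,-0.03,-0.01,0.06,-1]]]'

```text
time_s: 8.15
eef_pos: [0.6273, -0.2407, 0.1586]
eef_rot: [0.002, 0.655, 0.756, 0.0]
wrist_force: [0.7, 0.1, -1.3]
opening: 0.2
```

>>> servo_tool --plan '[[[0,0,-0.03,0,-1],[0,0,-0.035,0,-1],[0,0,-0.025,0,-1],[0,0,-0.01,0,-1],[0,0,0,0,-1]]]'

```text
time_s: 8.65
eef_pos: [0.6256, -0.2372, 0.0546]
eef_rot: [-0.001, 0.656, 0.755, -0.0]
wrist_force: [0.9, 0.5, -2.2]
opening: 0.196
```

```bash
python3 look.py h wrist side top;python3 z.py h 250 130 160 130
```

```text
8.8 [ 0.6277 -0.2384  0.0578] yang 0.1412 [-0.3 -0.4 -2.1] 0.201
```

View pics/wrist_h.png

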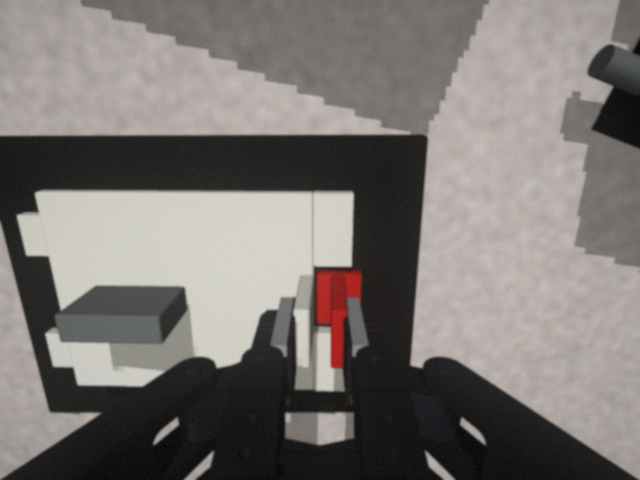

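View pics/side_hz.png

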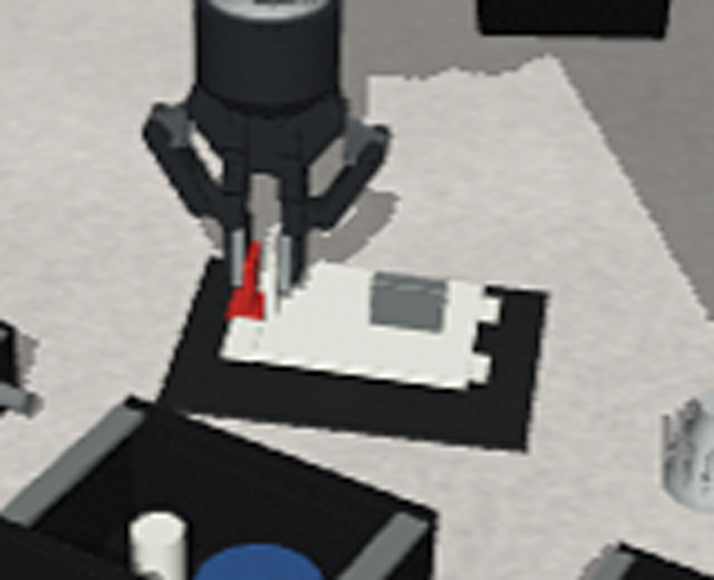

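View pics/top_h.png

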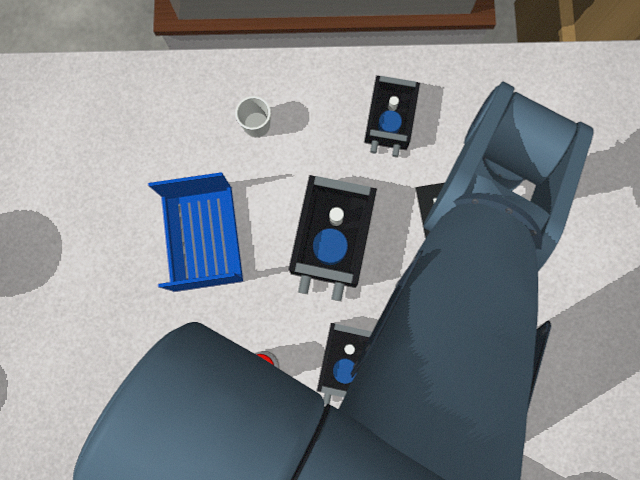

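>>> servo_tool --plan '[[[0,0,-0.012,0,-1],[0,0,-0.006,0,-1],[0,0,-0.002,0,-1],[0,0,0,0,-1]]]'

```text
time_s: 9.2
eef_pos: [0.6265, -0.2377, 0.0363]
eef_rot: [0.0, 0.655, 0.755, -0.0]
wrist_force: [-1.8, 1.7, 5.3]
opening: 0.198
```

>>> servo_tool --plan '[[[0,0,-0.002,0,-1],[0,0,0,0,-1]]]'

```text
time_s: 9.4
eef_pos: [0.6265, -0.2377, 0.0362]
eef_rot: [-0.0, 0.655, 0.755, -0.0]
wrist_force: [-7.8, 5.1, 17.5]
opening: 0.199
```

```bash
python3 look.py i wrist side;python3 z.py i 250 130 160 130
```

```text
9.5 [ 0.6266 -0.2377  0.0363] yang 0.1413 [-7.3  4.6 18.6] 0.2
```

View pics/side_iz.png

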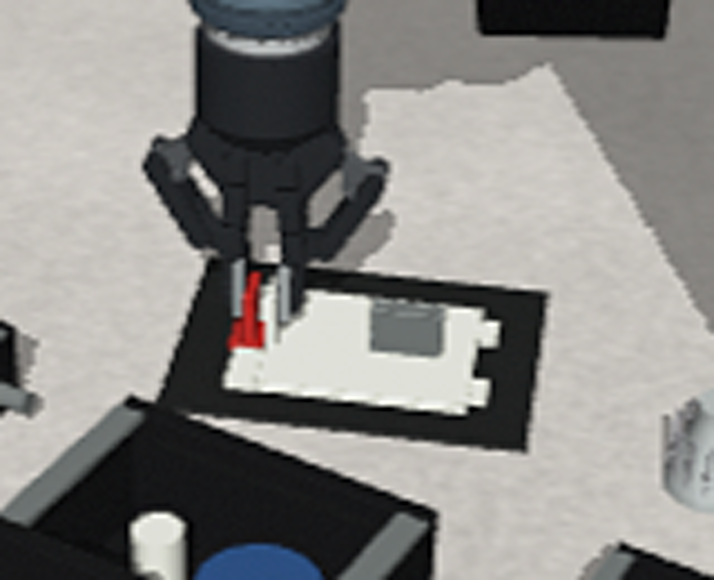

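View pics/wrist_i.png

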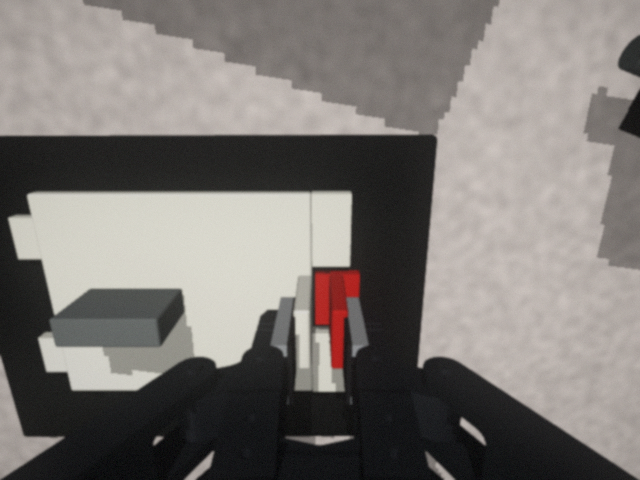

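>>> servo_tool --plan '[[[0,0,0.0012,0,-1],[0,0,0,0,-0.4],[0,0,0,0,-0.2],[0,0,0,0,0.1],[0,0,0,0,0.4],[0,0,0,0,0.4]]]'

```text
time_s: 10.1
eef_pos: [0.6262, -0.2377, 0.0343]
eef_rot: [-0.0, 0.656, 0.755, -0.0]
wrist_force: [0.1, -0.1, -0.2]
opening: 0.701
```

```bash
python3 look.py j wrist side;python3 z.py j 250 130 160 130
```

```text
10.2 [ 0.6263 -0.2377  0.0344] yang 0.141 [-0.3  0.3 -0.1] 0.696
```

View pics/side_jz.png

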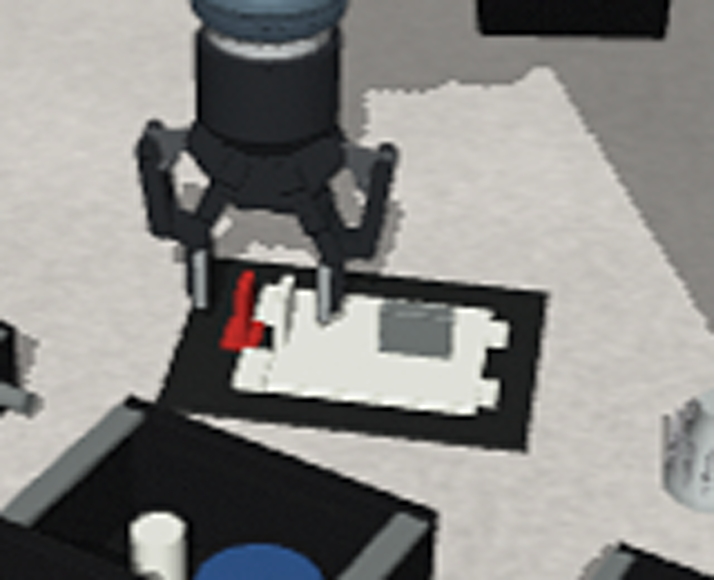

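View pics/wrist_j.png

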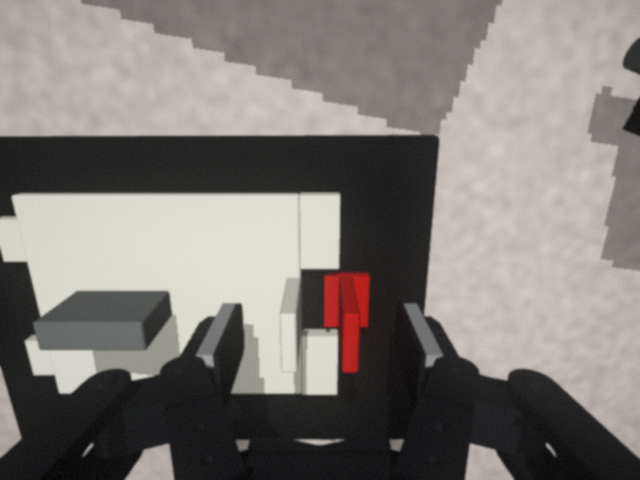

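>>> servo_tool --plan '[[[0,0,0.03,0,0.4],[0,0,0.04,0,0.4],[0,0,0.025,-0.142,0.3],[-0.02,-0.003,0.005,-0.143,0.2],[-0.02,-0.003,0,-0.143,0],[-0.02,-0.003,0,-0.143,0],[-0.02,-0.003,0,-0.143,0],[-0.0035,0,0,-0.143,0]]]'

```text
time_s: 11.0
eef_pos: [0.5409, -0.2499, 0.1344]
eef_rot: [-0.0, 0.911, 0.411, -0.0]
wrist_force: [1.1, -0.4, 0.0]
opening: 0.501
```

>>> servo_tool --plan '[[[0,0,0,-0.143,0],[0,0,0,-0.143,0],[0,0,0,-0.143,0],[0,0,0,-0.143,0],[0,0,-0.02,-0.143,0],[0,0,0,0,0]]]'

```text
time_s: 11.6
eef_pos: [0.5414, -0.2487, 0.1124]
eef_rot: [-0.001, 0.998, 0.069, -0.002]
wrist_force: [0.0, 0.6, 0.2]
opening: 0.497
```

```bash
python3 look.py k wrist top; python3 - <<'E'
from h import *
p=camera("wrist")
for t,z in dict(cover_mid=.007,cover_pinch=.031,cover_rib=.026,cover_lugs=.0065).items():
    for r in pp(p,t,2): print(t,r,at(p,r[1],r[2],z).round(4))
E
```

```text
11.7 [ 0.5424 -0.2494  0.1143] yang -1.4272 [-0.5  0.4 -0.2] 0.495
cover_mid (0.68, 315.712, 200.304) [ 0.5711 -0.2446  0.007 ]
cover_pinch (0.79, 319.616, 108.57600000000001) [ 0.6234 -0.2394  0.031 ]
cover_rib (0.89, 315.072, 253.67999999999998) [ 0.5438 -0.2482  0.026 ]
cover_lugs (0.88, 316.928, 304.704) [ 0.5015 -0.2553  0.0065]
```

View pics/wrist_k.png

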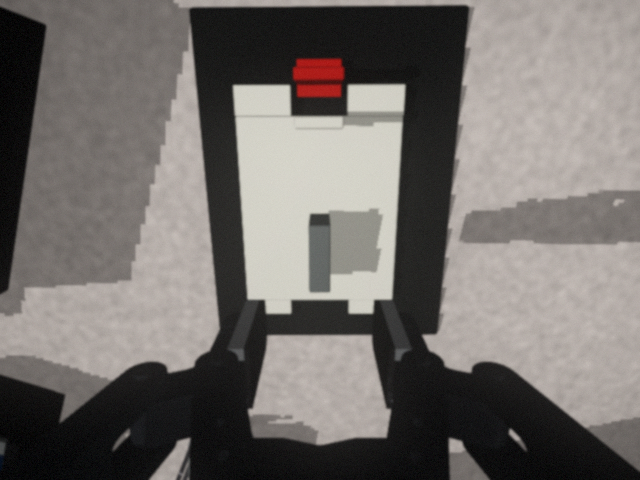

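>>> servo_tool --plan '[[[0.003,0.0005,-0.03,0,0],[0.0025,0.0005,-0.03,0,0],[0,0,-0.017,0,0],[0,0,-0.008,0,0],[0,0,0,0,0],[0,0,0,0,0]]]'

```text
time_s: 12.55
eef_pos: [0.549, -0.2492, 0.0306]
eef_rot: [0.0, 0.998, 0.07, 0.001]
wrist_force: [-0.0, -0.5, 0.8]
opening: 0.502
```

```bash
python3 look.py l wrist
```

```text
12.6 [ 0.5492 -0.2494  0.031 ] yang -1.431 [ 0.8 -0.9 -0.4] 0.504
```

View pics/wrist_l.png

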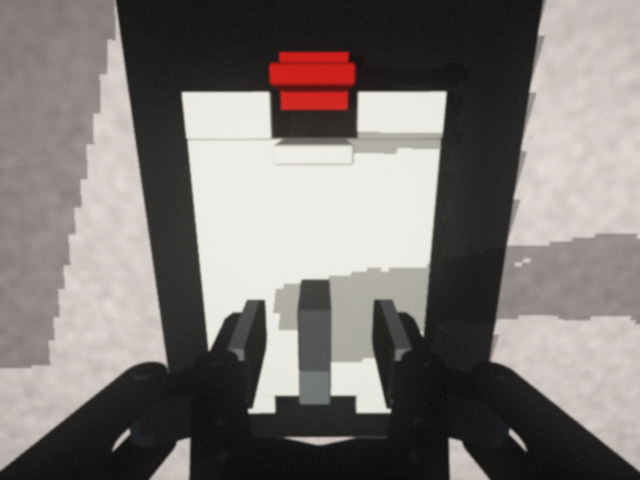

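>>> servo_tool --plan '[[[0,0.0015,0,0,-0.4],[0,0,0,0,-1],[0,0,0,0,-1],[0,0,0,0,-1],[0,0,0,0,-1],[0,0,0,0,-1]]]'

```text
time_s: 13.2
eef_pos: [0.549, -0.2476, 0.0307]
eef_rot: [0.001, 0.998, 0.07, 0.001]
wrist_force: [-1.2, 0.6, 6.0]
opening: 0.125
```

>>> servo_tool --plan '[[[0,0,0.005,0,-1],[0,0,0.015,0,-1],[0,0,0.02,0,-1],[0,0,0.03,0,-1],[0,0,0,0,-1]]]'

```text
time_s: 13.7
eef_pos: [0.551, -0.249, 0.1048]
eef_rot: [0.003, 0.998, 0.07, 0.003]
wrist_force: [0.6, -1.0, -1.2]
opening: 0.124
```

```bash
python3 look.py m wrist side;python3 z.py m 250 100 160 130
```

```text
13.8 [ 0.5487 -0.2475  0.1007] yang -1.4309 [-0.3 -0.3 -2.5] 0.125
```

View pics/side_mz.png

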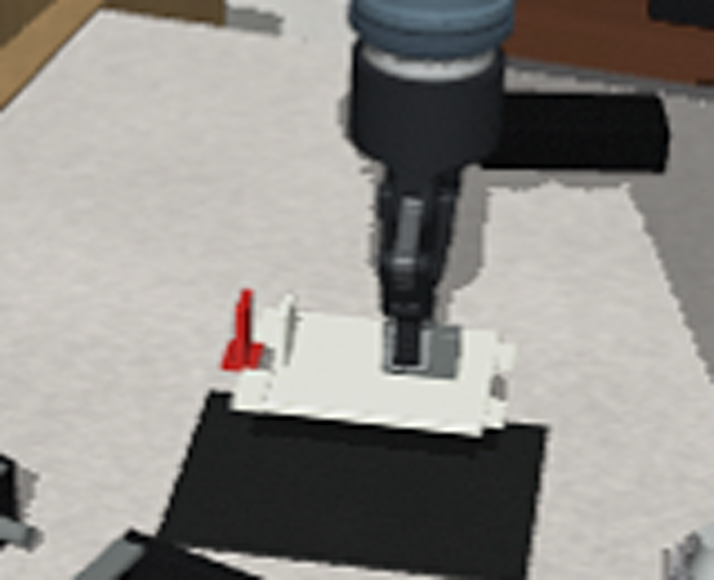

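View pics/wrist_m.png

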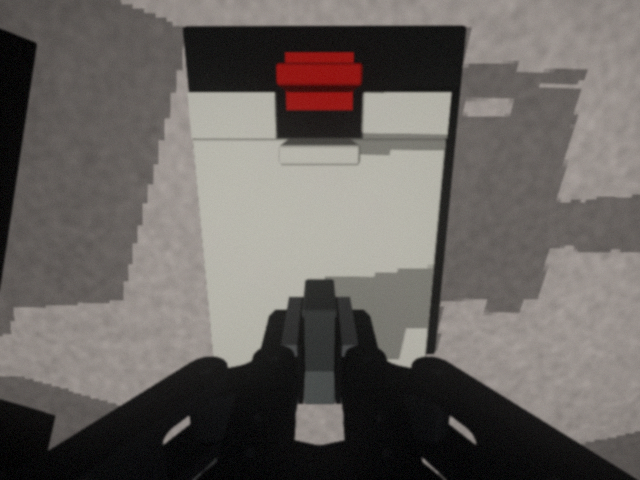

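```bash
python3 - <<'E'
import cv2
i=cv2.imread("pics/top0.png")
cv2.imwrite("pics/c1.png",cv2.resize(i[168:218,144:249],None,fx=7,fy=7,interpolation=cv2.INTER_CUBIC))
cv2.imwrite("pics/c2.png",cv2.resize(i[255:300,150:255],None,fx=7,fy=7,interpolation=cv2.INTER_CUBIC))
i=cv2.imread("pics/side0.png");cv2.imwrite("pics/c3.png",cv2.resize(i[280:400,180:320],None,fx=4.8,fy=4.8,interpolation=cv2.INTER_CUBIC))
E
```

```text
(no output)
```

View pics/c1.png

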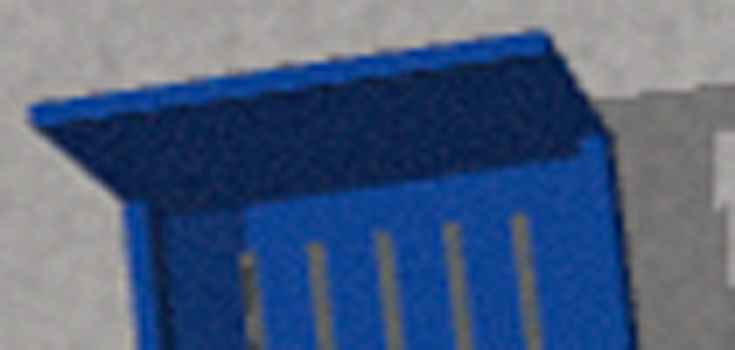

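View pics/c2.png

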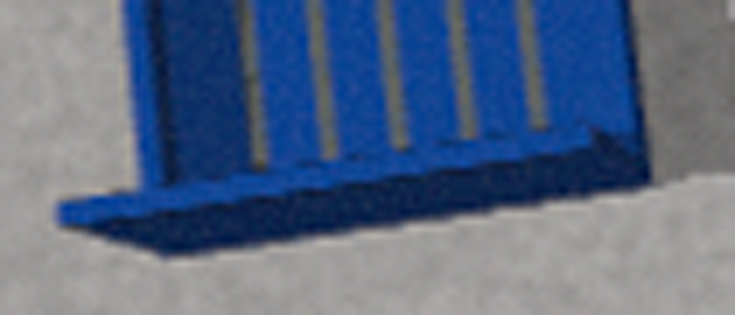

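View pics/c3.png

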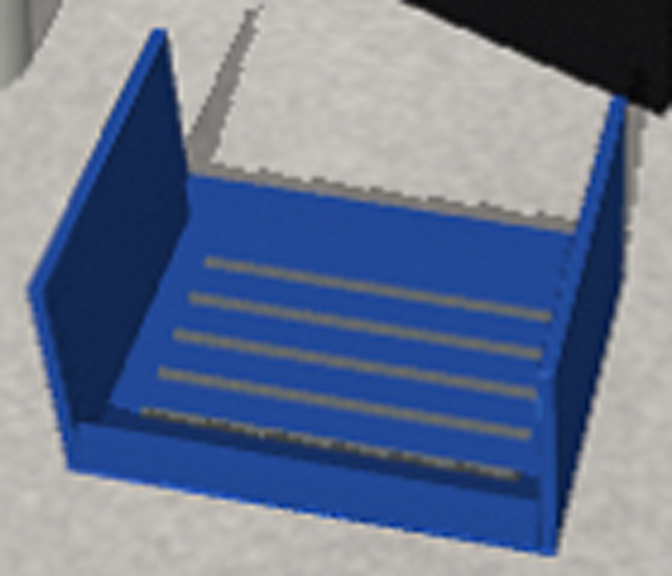

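```bash
cat > cad.py <<'E'
from h import *
def fc(p,obs,x0=(.572,.232,.14,.06)):
    def f(s):
        r=[]
        for (x,k,z),(u,v) in obs:
            y=k*s[3];X=[s[0]+x*np.cos(s[2])-y*np.sin(s[2]),s[1]+x*np.sin(s[2])+y*np.cos(s[2]),z]
            a=proj(p,X);r+=[a[0]-u,a[1]-v]
        return np.array(r)
    r=least_squares(f,x0,loss="soft_l1");return r.x.round(4),r.fun.reshape(-1,2).round(1).tolist()
E
python3 - <<'E'
from cad import *
q=camera("top");s=camera("side")
def cv(a,f,o): return (np.array(a)+.5)/f-.5+np.array(o)
T=[((.089,1,.1),cv((32,103),7,(144,168))),((.083,1,.1),cv((42,124),7,(144,168))),((.089,-1,.1),cv((545,32),7,(144,168))),((.083,-1,.1),cv((552,52),7,(144,168))),
((-.083,1,.1),cv((60,202),7,(150,255))),((-.089,1,.1),cv((62,225),7,(150,255))),((-.089,1,0),cv((163,256),7,(150,255))),((-.089,-1,0),cv((650,184),7,(150,255))),((-.083,-1,.1),cv((590,128),7,(150,255)))]
c=lambda a:cv(a,4.8,(180,280))
S=[((.089,-1,.1),c((155,32))),((.083,-1,.1),c((166,36))),((.089,1,.1),c((32,288))),((.083,1,.1),c((43,290))),((.089,1,0),c((70,470))),((-.089,1,0),c((555,553))),((-.089,1,.1),c((553,375))),((-.083,1,.1),c((541,375))),((-.089,-1,.1),c((627,100))),((-.083,-1,.1),c((615,98)))]
print(fc(q,T));print(fc(s,S))
E
```

```text
(array([0.5742, 0.2308, 0.1254, 0.0621]), [[0.4, -0.3], [-0.7, 0.1], [0.4, -0.4], [-0.2, 0.2], [-0.3, -0.3], [-0.3, 0.1], [1.4, 0.4], [0.3, 0.9], [-0.4, -0.4]])
(array([0.5724, 0.2317, 0.1312, 0.0615]), [[-0.6, -0.2], [0.4, -0.5], [-0.9, -0.1], [0.4, 0.1], [-0.1, -0.1], [0.8, 0.6], [0.8, 0.1], [-0.6, -0.6], [0.3, 0.3], [-0.6, 0.2]])
```

```bash
python3 - <<'E'
from h import *
p=camera("wrist");o=get_obs();e=o["eef_pos"];zu=e[2]-.0267;a=o["q"][0]-o["q"][5]+np.pi/2;print(e,a)
d=np.array([np.cos(a),np.sin(a)]);n=np.array([-d[1],d[0]])
def rel(u,v,h): r=at(p,u,v,zu+h)[:2]-e[:2];return (r@d*1000).round(1),(r@n*1000).round(1)
print("fin outer top (+41.5,12)",rel(281,163.5,.038),rel(359,163.5,.038))
print("rib top near +x end (-8.5,6)",rel(306,280,.033),rel(333,280,.033))
print("tab outer top(69.5)",rel(276,63,.038),rel(362,63,.038), "tab inner top 63.5",rel(319,85,.038))
print("plate end",rel(188,92,.006),rel(451,92,.006))
c=camera("wrist");cv2.imwrite("pics/wm2.png",cv2.resize(c["img"][30:330,180:470],None,fx=2,fy=2,interpolation=cv2.INTER_CUBIC))
E
```

```text
[ 0.54730632 -0.24650612  0.0981798 ] 0.13978225218333096
fin outer top (+41.5,12) (np.float64(65.2), np.float64(9.7)) (np.float64(65.1), np.float64(-13.2))
rib top near +x end (-8.5,6) (np.float64(26.0), np.float64(2.9)) (np.float64(26.0), np.float64(-6.1))
tab outer top(69.5) (np.float64(92.1), np.float64(10.2)) (np.float64(92.1), np.float64(-13.2)) tab inner top 63.5 (np.float64(86.6), np.float64(-1.5))
plate end (np.float64(86.4), np.float64(44.9)) (np.float64(86.4), np.float64(-48.1))
```

View pics/wm2.png

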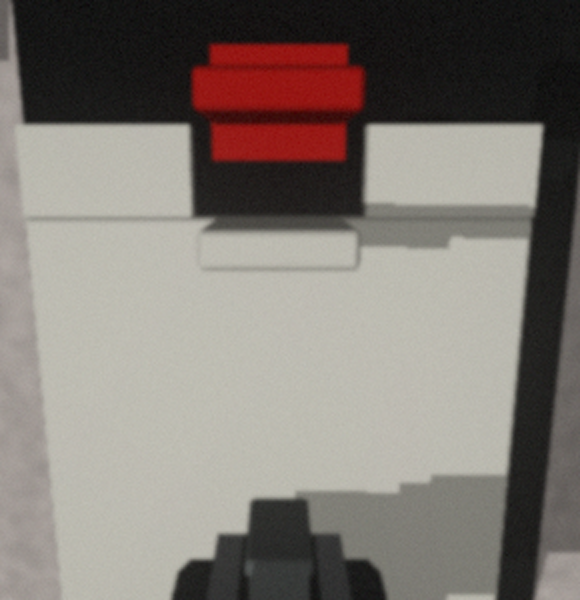

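>>> servo_tool --plan '[[[0,0,0.04,-0.012,-1],[0,0,0.04,0,-1],[0,0.02,0.02,0,-1],[0,0.035,0,0,-1],[0,0.045,0,0,-1],[0,0.045,0,0,-1],[0,0.045,0,0,-1],[0.001,0.045,0,0,-1]]]'

```text
time_s: 14.8
eef_pos: [0.5484, -0.0104, 0.1985]
eef_rot: [-0.0, 0.998, 0.064, -0.001]
wrist_force: [0.6, -0.6, -1.8]
opening: 0.12
```

>>> servo_tool --plan '[[[0,0.045,0,0,-1],[0,0.045,0,0,-1],[0,0.045,0,0,-1],[0,0.045,0,0,-1],[0,0.035,0,0,-1],[0,0.026,0,0,-1],[0,0,0,0,-1],[0,0,0,0,-1]]]'

```text
time_s: 15.6
eef_pos: [0.5486, 0.229, 0.1984]
eef_rot: [0.0, 0.998, 0.065, -0.001]
wrist_force: [0.1, -0.2, -2.7]
opening: 0.124
```

```bash
python3 look.py n wrist side top; python3 z.py n 150 200 200 200
```

```text
15.75 [0.5492 0.2277 0.1991] yang -1.4443 [ 0.4  0.1 -2.2] 0.124
```

View pics/side_n.png

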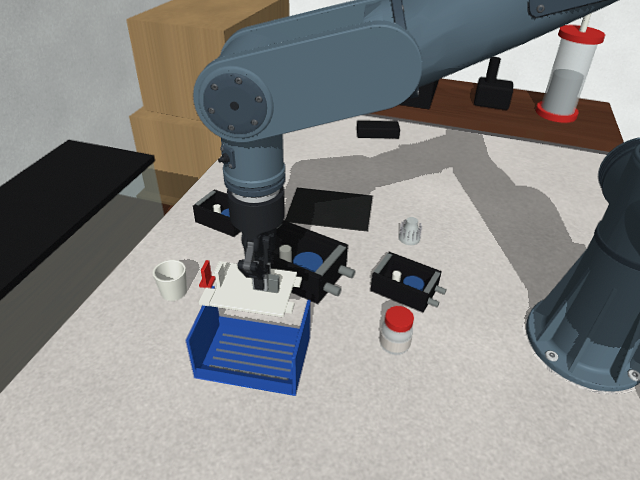

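View pics/wrist_n.png

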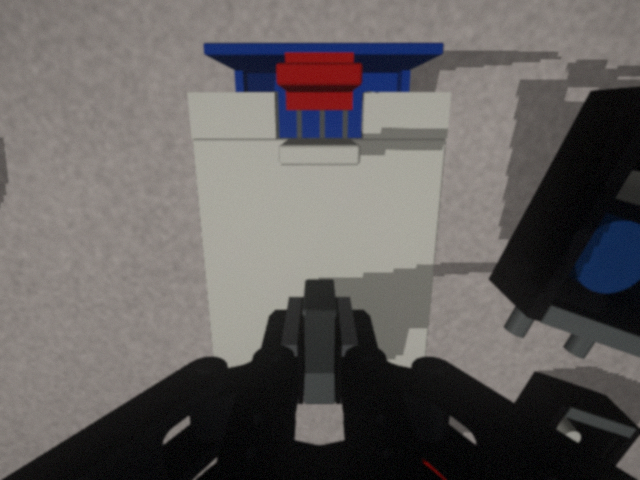

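```bash
python3 - <<'E'
from h import *
p=camera("wrist");o=get_obs();e=o["eef_pos"];a=o["q"][0]-o["q"][5]+np.pi/2;print(e,a)
d=np.array([np.cos(a),np.sin(a)]);n=np.array([-d[1],d[0]])
def rel(u,v,z): r=at(p,u,v,z)[:2]-e[:2];return (r@d*1000).round(1),(r@n*1000).round(1)
print("outer top",rel(204.5,44,.1),rel(442.5,44,.1),"inner",rel(208,54,.1),rel(440,54,.1))
cv2.imwrite("pics/wn2.png",cv2.resize(p["img"][30:130,180:470],None,fx=2.7,fy=2.7,interpolation=cv2.INTER_CUBIC))
E
```

```text
[0.54939977 0.2276104  0.19926037] 0.12616003690277733
outer top (np.float64(113.5), np.float64(58.3)) (np.float64(113.5), np.float64(-65.7)) inner (np.float64(108.8), np.float64(56.9)) (np.float64(108.8), np.float64(-64.9))
```

View pics/wn2.png

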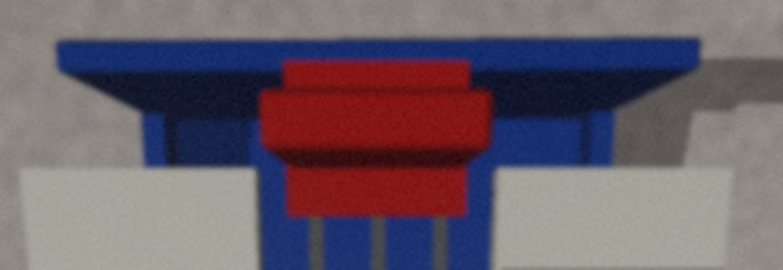

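>>> servo_tool --plan '[[[0.002,-0.001,-0.02,0,-1],[0,0,-0.035,0,-1],[0,0,-0.04,0,-1],[0,0,-0.03,0,-1],[0,0,-0.02,0,-1],[0,0,0,0,-1]]]'

```text
time_s: 16.4
eef_pos: [0.5488, 0.2262, 0.0511]
eef_rot: [0.0, 0.998, 0.063, -0.003]
wrist_force: [-0.3, -0.1, -1.7]
opening: 0.131
```

```bash
python3 look.py o wrist side; python3 z.py o 150 220 200 190
```

```text
16.5 [0.5517 0.2271 0.0549] yang -1.4441 [-0.   0.9 -0.6] 0.121
```

View pics/side_oz.png

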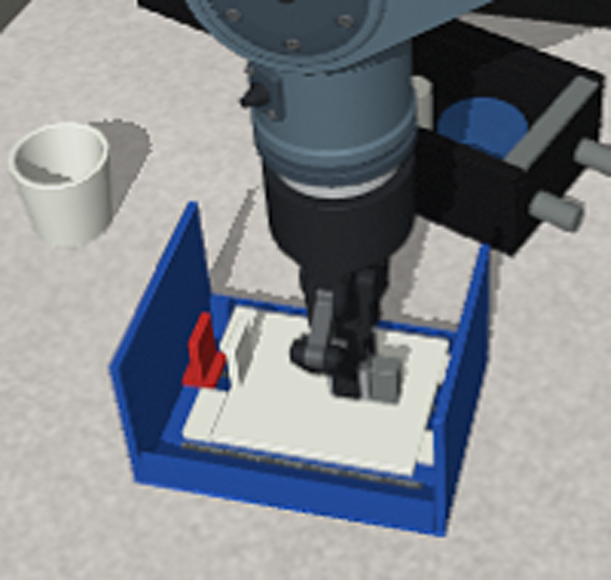

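View pics/wrist_o.png

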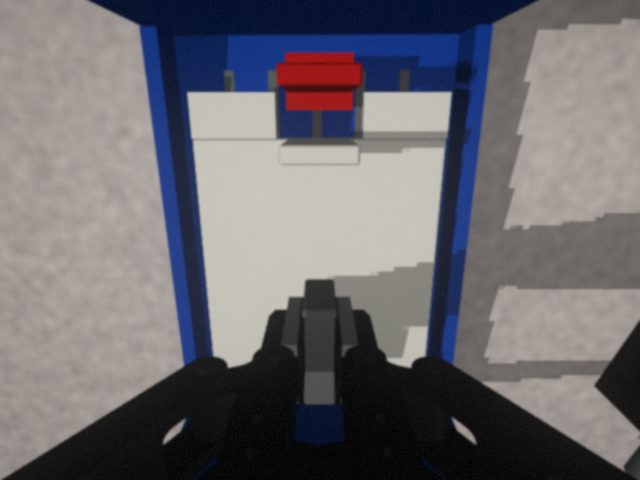

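>>> servo_tool --plan '[[[0.001,0,-0.01,0,-1],[0,0,-0.008,0,-1],[0,0,-0.003,0,-1],[0,0,0,0,-1]]]'

```text
time_s: 16.9
eef_pos: [0.5519, 0.2277, 0.0331]
eef_rot: [0.0, 0.998, 0.064, -0.0]
wrist_force: [0.5, 0.1, -1.9]
opening: 0.127
```

>>> servo_tool --plan '[[[0,0,-0.002,0,-1],[0,0,0,0,-1]]]'

```text
time_s: 17.1
eef_pos: [0.5524, 0.2279, 0.0316]
eef_rot: [-0.0, 0.998, 0.064, 0.0]
wrist_force: [0.7, 0.8, -1.7]
opening: 0.125
```

```bash
python3 look.py p wrist side; python3 z.py p 150 220 200 190
```

```text
17.2 [0.5524 0.2279 0.0318] yang -1.4429 [-1.2  0.1 -1.2] 0.125
```

View pics/side_pz.png

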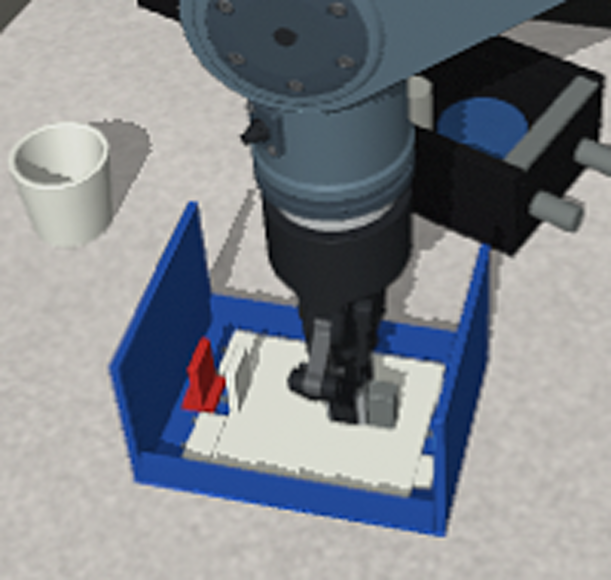

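Almost at the floor; go on down in millimetre steps until contact shows.

>>> servo_tool --plan '[[[0,0,-0.001,0,-1],[0,0,0,0,-1]]]'

```text
time_s: 17.4
eef_pos: [0.5526, 0.2279, 0.0308]
eef_rot: [-0.0, 0.998, 0.064, 0.0]
wrist_force: [0.1, -0.2, -2.0]
opening: 0.129
```

>>> servo_tool --plan '[[[0,0,-0.001,0,-1],[0,0,0,0,-1]]]'

```text
time_s: 17.6
eef_pos: [0.5525, 0.2279, 0.0307]
eef_rot: [0.0, 0.998, 0.064, 0.0]
wrist_force: [-4.0, -0.8, 5.9]
opening: 0.123
```

>>> servo_tool --plan '[[[0,0,0.0003,0,-0.6],[0,0,0,0,-0.4],[0,0,0,0,-0.2],[0,0,0,0,0],[0,0,0,0,0]]]'

```text
time_s: 18.1
eef_pos: [0.5523, 0.2278, 0.0298]
eef_rot: [0.0, 0.998, 0.064, -0.0]
wrist_force: [-0.7, 0.3, 0.1]
opening: 0.499
```

```bash
python3 look.py q wrist
```

```text
18.15 [0.5523 0.2278 0.0298] yang -1.443 [-0.1  0.1  0.5] 0.496
```

View pics/wrist_q.png

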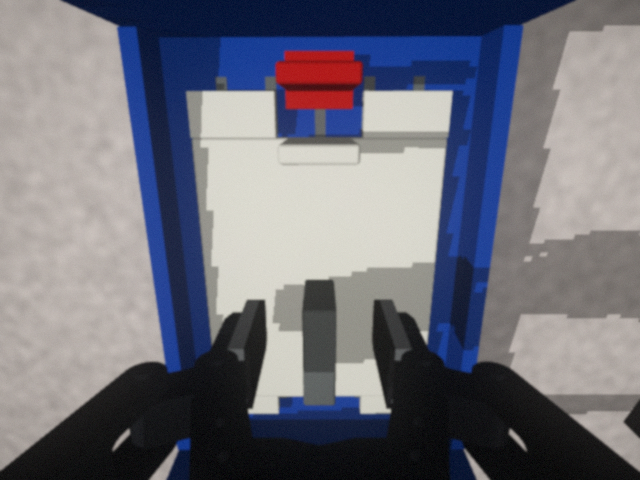

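Cover lies free in the caddy, with the lugs at (265,405)/(375,405) and the tab at (319,72) inside the panels. Withdraw upward.

>>> servo_tool --plan '[[[0,0,0.01,0,0],[0,0,0.03,0,0],[0,0,0.04,0,0],[0,0,0.045,0,0],[0,0,0.045,0,0],[0,-0.03,0.03,0,0],[0,-0.045,0,0,0],[0,-0.045,0,0,0]]]'

```text
time_s: 18.95
eef_pos: [0.553, 0.1071, 0.2327]
eef_rot: [0.0, 0.998, 0.065, 0.002]
wrist_force: [-0.0, 0.2, -0.6]
opening: 0.497
```

>>> servo_tool --plan '[[[-0.02,-0.045,0,0,0],[-0.02,-0.045,0,0,0],[-0.02,-0.045,0,0,0],[-0.02,-0.045,0,0,0],[-0.02,-0.03,0,0,0],[0,0,0,0,0]]]'

```text
time_s: 19.55
eef_pos: [0.4506, -0.1054, 0.2307]
eef_rot: [0.001, 0.998, 0.061, 0.0]
wrist_force: [0.5, 1.1, 0.7]
opening: 0.501
```

```bash
python3 look.py r top side; python3 z.py r 150 220 200 190; python3 - <<'E'
from h import *
q=camera("top")
for t,z in dict(cover_mid=.007,cover_rib=.026,cover_pinch=.031,cover_lugs=.007,lamp=0,jar=0,cup=0).items(): print(t,[(r[0],at(q,r[1],r[2],z).round(3)[:2]) for r in pp(q,t,2)])
E
```

```text
19.65 [ 0.4522 -0.1029  0.2307] yang -1.4453 [-0.2  1.   0.4] 0.501
cover_mid [(0.94, array([0.576, 0.232]))]
cover_rib [(0.86, array([0.545, 0.229]))]
cover_pinch [(0.65, array([0.623, 0.242]))]
cover_lugs [(0.57, array([0.508, 0.223])), (0.51, array([ 0.575, -0.005]))]
lamp [(0.67, array([ 0.373, -0.191]))]
jar [(0.73, array([0.508, 0.226])), (0.59, array([0.351, 0.116]))]
cup [(0.73, array([0.796, 0.137]))]
```

View pics/top_r.png

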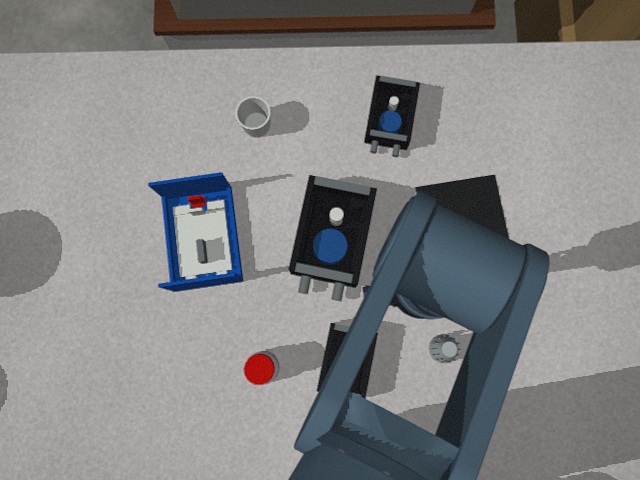

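View pics/side_rz.png

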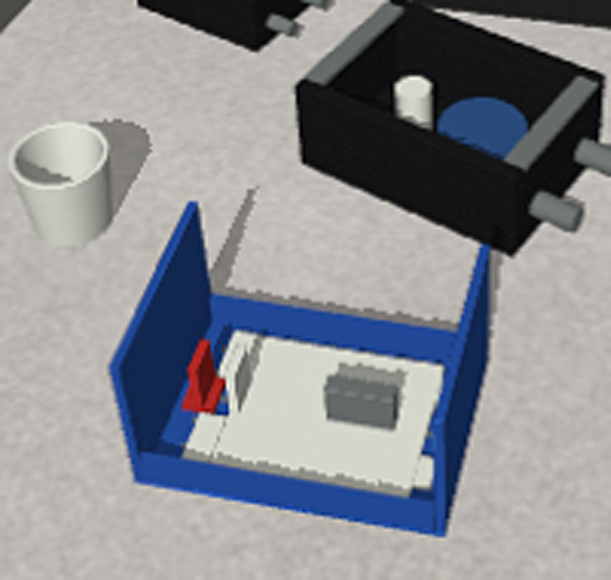

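Top and side views show the cover flat and right way up on the caddy floor: tab at (197,201), rib at (202,250) in the top view. The jar, lamp and cup have not moved, and the arm is clear.

```bash
python3 -c "
from bench import *
print(hand_in())"
```

```text
the job is handed in; nothing more can be done
None
```

The job is done and handed in at about 20 s of the 58 s allowed. The cover is in the blue caddy, flat and right way up.

- **Unclipping:** I squeezed the red tab home, pivoted the cover up to about 0.27 rad and drew it about 19 mm towards the tab end. That freed the lugs. The largest wrist force I read was about 24 N.
- **Mat:** I set the cover flat on the black mat. Pressing it down read about 19 N. I then let go completely.
- **Caddy:** I took the cover again by its grey rib and lowered it into the caddy until contact showed at about 6 N. I released it there and withdrew the arm.

**Last checks:**
- The side and top pictures show the cover between the end panels, its centre within about 4 mm of the caddy's centre. I measured the caddy at (0.573, 0.231) and the cover at (0.576, 0.232).
- The jar, lamp and cup were found within a few millimetres of their first positions, which is about the accuracy of the measurements.
- The gripper was empty and clear of everything.

**Disagreements:**
- The cameras differed by up to 8 mm on the box's position, so I lined up the grasp by the wrist picture.
- In the last top view the network also reported a stray "lugs" point in the empty box and a "jar" inside the caddy. The picture shows neither.

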